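Let a candle out of the lever dispenser and ease the hood shut

ROBOT

A 6-joint arm with a two-finger parallel gripper is mounted at the origin on a cart in front of the work surface, level with it; the furniture and walls round the work are solid. World frame = base frame: x ahead of the robot, y to its left, z up, the work surface at z = 0. Lengths are in m, angles in degrees, forces in N, time in s.
With the tool pointing down it reaches from about 0.375 to 0.9 m from the base axis. Payload 3.1 kg.
Tool frame: the origin (TCP) lies on the centre line of the jaws, within the pads' length; the fingertips stand 19 mm ahead of it and the grasp point (between the pads) is the TCP; z points along the fingers, y is the direction in which the jaws open and shut (so a half turn about z gives the same grasp; the last joint's range is limited). The gripper opens to 87 mm and grips with 3 to 60 N. Pads are 19 mm wide; open, the fingers measure 117 mm over their backs; the gripper's body (75 mm by 190 mm) begins 51 mm behind the grasp point.
Start: joints at [-74.055, 30.224, 82.088, -0, 67.689, -10.227], TCP at [0.276, -0.561, 0.242] pointing down, gripper open.
Joint ranges: [-176.69, 176.69], [-43.24, 126.21], [12.49, 139.97], [-82, 262], [0, 151.66], [-163.58, 163.58]. Speed limits (degrees/s): [159.86, 159.86, 180, 180, 180, 180].

INTERFACE

Orientations are given as a 3x3 rotation matrix whose columns are the frame's x, y, z axes.
In Python, from rig import bot gives the robot as it stands.
- The arm moves only by the tool carry_out, never from a script. Its argument "targets" is a list of rows, each a list of 6 numbers: the shift along the tool's x, y, z each as a share of 200 mm, from -1 to 1, then the turn, a rotation vector about the tool's x, y, z each as a share of pi/2 rad, from -1 to 1. In form: [[dx, dy, dz, ax, ay, az], ...]. A call has 1 to 20 rows; each row is the pose to reach, as a shift and turn from the pose measured when the call began, along the tool's axes at that moment; what a row does not reach only later rows make up. A row lasts 1/8 s, in which the tool goes at most 62.5 mm and 10.7 degrees, less where a joint would pass 70% of its speed; a pose out of reach is approached as far as the arm can. A call with a number of a shift or a turn outside -1 to 1 is refused whole. A call with a gripper value outside its range is refused whole. "jaw" is the gripper's target within -1 to 1 (fully open at 1, half-way at 0, shut at -1), set as the call begins (left out, the last holds). The fingers move at their own pace and stop on an object; the grip force is fixed at half the most. Time passes only in rows, so rows that repeat a pose let the fingers close. It gives the time, the measured TCP pose, the force and the opening at its end, in the units of the state.
- bot.read_state(): the state, without advancing time (a new reading comes with each control period).
- bot.capture(name): name is "side" or "top"; returns the picture (384x512x3 uint8, blue, green, red); there is no depth.
- bot.camera_info(name): a dict with "camera_matrix" (3x3 intrinsics, pixels), "view" (4x4, takes a point from world to camera coordinates). Camera axes: x right, y down, z forward; pixel columns grow to the right and rows downward; lengths in m; the calibration is good to about 2 mm. A picture is of the moment at which its call begins. camera_info takes no time and is no camera call.
- bot.hand_in(): hands the job in, once; it reports no verdict.
The state is a dict: "time_s": time; "joint_positions": joint angles; "qvel": joint speeds; "tau": joint torques, N m; "position": TCP position; "tcp_rot": TCP orientation; "force": force on the tool from outside, world axes, zero at the start; "moment": the same for the moment, N m; "opening": opening from 0.0 (shut) to 1.0 (fully open).
Only numpy, scipy, OpenCV 4.12 (cv2) and the standard library are available. Lean on these libraries where they do the work, as an engineer would, in place of code of your own. Each camera call takes 0.05 s, during which the arm holds its last target.

TASK

Press the front plate of the candle dispenser's lever down as far as it goes and keep it down, so that the hood lifts and the candle rolls out and comes to rest against the front stop. Then let the lever up slowly so that the hood eases fully shut without slamming, and move clear. Touch only the lever: do not touch the hood or the candle, and leave the bottle, the stamp and the spool where they are.

Things in the scene. Friction and masses are not known exactly. Their poses are not given: they have to be found in the camera images.
- dispenser: the candle dispenser, a plywood chute fixed to the table: 224 mm long, 144 wide, 112 high at the back, 48 at the front; origin under its centre on the table, z up, -x to the front (lever plate). The floor slopes down from the store under the hood to an open cradle with a front stop (inner face x = -102 mm). With the hood up the candle rolls there by itself
- press_point (a point): centre of the top of the lever's plywood press plate (40 mm along the dispenser's x, 60 across, 8 thick), where to press; 175 mm in front of the dispenser's origin, 90 mm above the table at rest; goes down on an arc round the pivot to about 31 mm, tilting 18 degrees. Takes about 2 to 6 N, then a hard stop; if let go, it springs up and the hood slams
- lever_pivot (a point): the lever's pivot axis, along the dispenser's y, 17 mm behind its origin and 95 mm above the table; the press point is 192 mm in front of it and 5 mm lower
- lever (a joint): lever angle, 0 at rest (plate up), 0.32 rad at the lower stop
- hood (a joint): hood angle, 0 shut, 0.64 rad with the lever fully down; linked to the lever, twice its angle. The candle passes from about 0.45 rad
- hood_edge (a point): middle of the lower edge of the hood's clear front panel, which holds the candle back; 52 mm above the table when shut, about 120 when open. The hood is a wooden board 198 mm wide, 108 long, hinged at the back, its top 124 mm above the table when shut, its front edge about 190 when open
- candle: a ribbed cream pillar candle, 66 mm in diameter, 95 mm long (109 with its wick), lying across the chute; its own z axis runs along its length; origin in its base, 5 mm off its axis. In the closed store it lies at the dispenser's x = about +42 mm; at rest against the front stop at x = -62 to -75 mm
- scent_bottle: bystander: brown dropper bottle, 36 mm wide, 105 mm high, standing left of the dispenser's front; origin under its centre
- seal_stamp: bystander: small stamp with dark wooden handle and brass foot, 28 mm wide, 82 mm high, standing left of the dispenser; origin under its centre
- wick_spool: bystander: spool of cotton wick, 52 mm wide and 36 mm high, right of the dispenser's front; origin on its underside, about 25 mm off the spool's centre

How it is judged:
By the outcome, as a careful person would: the job done as asked, in the order asked, and still so for the second after the job is handed in, with the robot touching nothing.
It also fails if it takes over 40 s, if anything falls off the work surface, if the arm or the gripper's body presses on something with over 40 N, if the wrist force passes 120 N, or if a joint passes its speed limit or range.

## Working session

There is one attempt and no reset: what is moved stays moved. The work goes in short steps, Python scripts to look and compute and a tool call to move; the robot and the scene stay as the last step left them, time stands still between calls to the robot, and variables do not carry over. Pictures are saved under pics/ and viewed, and the job is handed in when it is done.

Besides the shell and the picture viewer there is one more tool, called after ">>>" by a JSON object that holds its "op" and its "data", one argument or row to a line. carry_out: Moves the arm, as the interface text tells. Shift numbers are shares of 200 mm and turn numbers shares of pi/2 rad, none past 1 either way. Its arguments: {"type":"object","properties":{"targets":{"type":"array"},"jaw":{"type":"number"}},"required":["targets"]}

```bash
mkdir -p pics; ls; python3 - <<'E'
from rig import bot
import cv2
for n in("side","top"):
    im=bot.capture(n); cv2.imwrite(f"pics/{n}0.png",im)
    c=bot.camera_info(n); print(n,c["camera_matrix"],c["view"])
s=bot.read_state(); print(s)
E
```

```text
pics
side [[444.17487963   0.         267.39032202]
 [  0.         444.17487963 192.86280237]
 [  0.           0.           1.        ]] [[ 0.99257192 -0.12035617  0.01775908 -0.6205953 ]
 [-0.06774544 -0.66803699 -0.74103788  0.13018347]
 [ 0.1010522   0.73433029 -0.67122833  1.01285898]
 [ 0.          0.          0.          1.        ]]
top [[497.94287536   0.         256.80819084]
 [  0.         497.94287536 186.7471502 ]
 [  0.           0.           1.        ]] [[ 2.32921755e-03 -9.99996782e-01 -1.00537525e-03  1.73653390e-02]
 [-9.78131587e-01 -2.06919327e-03 -2.07976721e-01  6.56260297e-01]
 [ 2.07973972e-01  1.46781232e-03 -9.78133259e-01  1.13206067e+00]
 [ 0.00000000e+00  0.00000000e+00  0.00000000e+00  1.00000000e+00]]
{'time_s': 0.1, 'joint_positions': array([-7.40537382e+01,  3.02743176e+01,  8.21488049e+01,  1.77694642e-05,
        6.76902842e+01, -1.02287497e+01]), 'qvel': array([-0.0236936 , -0.13330247, -0.27883467, -0.0236279 ,  0.02309101,
        0.00540256]), 'tau': array([ 2.53448854e-05, -4.40988028e+01, -1.77150500e+01,  6.34493446e-02,
        5.33559930e-02, -4.13491159e-05]), 'position': array([ 0.27553443, -0.56029032,  0.24066352]), 'tcp_rot': array([[ 8.97450987e-01,  4.41113853e-01, -5.43513391e-04],
       [ 4.41114048e-01, -8.97449037e-01,  1.90323239e-03],
       [ 3.51766602e-04, -1.94780918e-03, -9.99998041e-01]]), 'force': array([ 0.59634222, -0.57447058,  0.20493023]), 'moment': array([0.07326672, 0.03551293, 0.01240215]), 'opening': 1.0027210786917387}
```

View pics/side0.png

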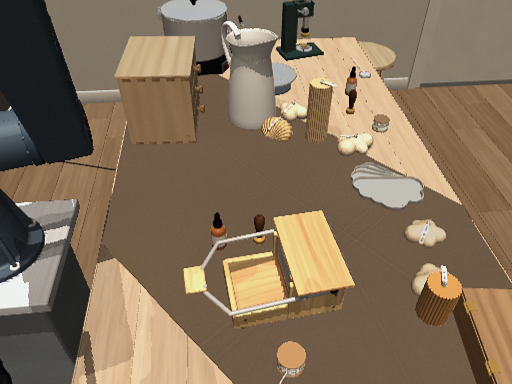

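View pics/top0.png

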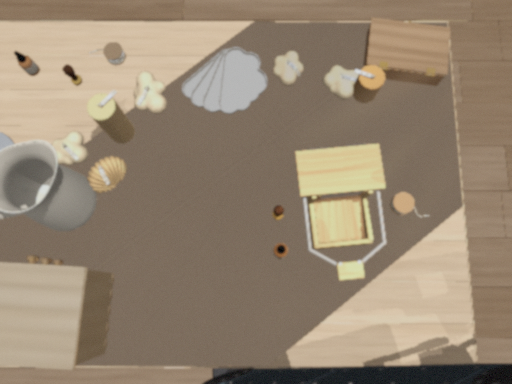

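The side view shows the plate at about (195,279), and the top view at about (351,270). The hood is shut. I'll measure the plate corners.

```bash
cat > h.py <<'E'
import numpy as np,cv2
from rig import bot
def ray(n,p):
    c=bot.camera_info(n);K=np.array(c["camera_matrix"]);V=np.array(c["view"]);R=V[:3,:3];t=V[:3,3]
    d=R.T@np.linalg.inv(K)@np.array([p[0],p[1],1.]);return -R.T@t,d
def onz(n,p,z):
    o,d=ray(n,p);return o+d*(z-o[2])/d[2]
def proj(n,P):
    c=bot.camera_info(n);V=np.array(c["view"]);q=V[:3,:3]@np.array(P)+V[:3,3];q=np.array(c["camera_matrix"])@q;return q[:2]/q[2]
def tri(a,b):
    o1,d1=ray("top",a);o2,d2=ray("side",b)
    A=np.c_[d1,-d2];s=np.linalg.lstsq(A,o2-o1,rcond=None)[0]
    return (o1+d1*s[0]+o2+d2*s[1])/2,np.linalg.norm(o1+d1*s[0]-o2-d2*s[1])
E
python3 - <<'E'
from h import *
t=cv2.imread("pics/top0.png");s=cv2.imread("pics/side0.png")
a=cv2.resize(t[130:290,270:430],(640,640),interpolation=cv2.INTER_CUBIC);cv2.imwrite("pics/tc.png",a)
a=cv2.resize(s[200:340,170:360],(760,560),interpolation=cv2.INTER_CUBIC);cv2.imwrite("pics/sc.png",a)
for n,im,c in(("top",t,(351,270)),("side",s,(195,279))):
    hsv=cv2.cvtColor(im,cv2.COLOR_BGR2HSV);print(hsv[c[1],c[0]])
    m=cv2.inRange(hsv,(15,60,150),(35,255,255))
    k,l,st,ce=cv2.connectedComponentsWithStats(m,connectivity=4)
    i=l[c[1],c[0]];print(n,st[i],ce[i])
    cn=cv2.findContours((l==i).astype('uint8'),0,2)[0][0]
    r=cv2.minAreaRect(cn);print(r,cv2.boxPoints(r));
    print(onz(n,ce[i],.09))
E
```

```text
[ 33  53 220]
top [     0      0    512    384 170156] [244.52500646 191.8983521 ]
((162.0, 383.0), (0.0, 0.0), 0.0) [[162. 383.]
 [162. 383.]
 [162. 383.]
 [162. 383.]]
[0.63924629 0.04779914 0.09      ]
[ 30  76 238]
side [183 265  24  29 533] [194.09943715 279.28142589]
((194.1856231689453, 279.1419372558594), (26.498825073242188, 21.344436645507812), 82.40535736083984) [[181.85593 267.41925]
 [203.01312 264.59827]
 [206.51532 290.86462]
 [185.35812 293.6856 ]]
[ 0.45776811 -0.19956631  0.09      ]
```

View pics/tc.png

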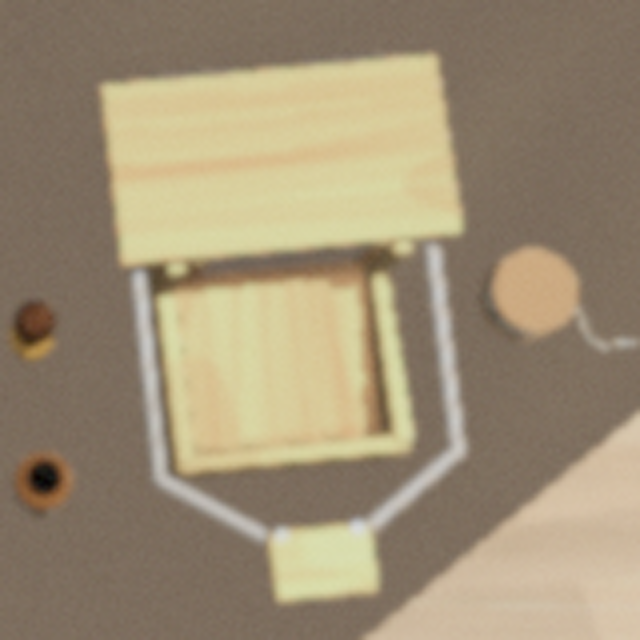

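View pics/sc.png

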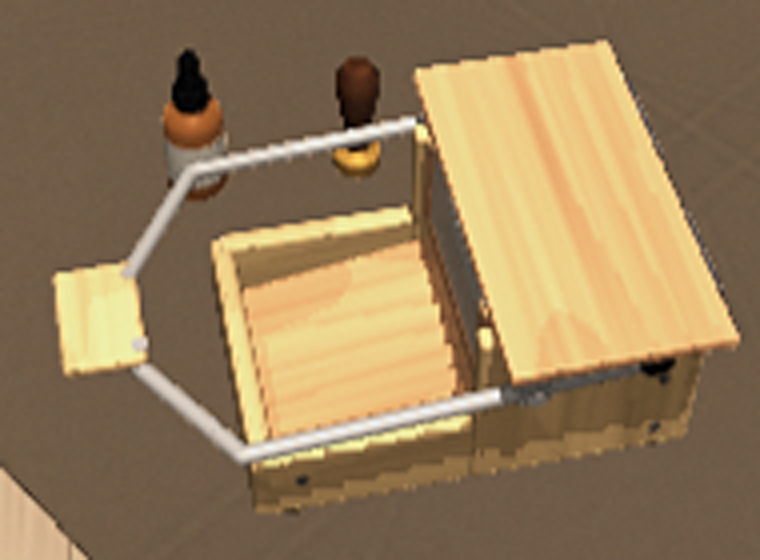

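The top view shows the plate corners clearly (zoom: (270,538), (373,525), (380,592), (277,602)), and the hood corners too. I'll triangulate both.

```bash
python3 - <<'E'
from h import *
f=lambda p:(269.6+p[0]/4,129.6+p[1]/4)
g=lambda p:(169.6+p[0]/4,199.6+p[1]/4)
T=[f(p) for p in[(270,538),(373,525),(380,592),(277,602)]]
S=[g(p) for p in[(128,266),(146,358),(68,374),(54,272)]]
P=[]
for a,b in zip(T,S): 
    x,e=tri(a,b);print(x,e,onz("top",a,.09)); P.append(onz("top",a,.09))
print("c",np.mean(P,0),onz("side",(194.1,279.3),.09))
H=[onz("top",f(p),.124) for p in[(100,85),(437,55),(463,235),(122,265)]]
for h in H:print(h)
for a,b in((0,1),(1,2),(2,3),(3,0)): print(np.linalg.norm(H[a]-H[b]),np.degrees(np.arctan2(*(H[b]-H[a])[1::-1])))
hc=np.mean(H,0);d=np.mean(P,0)-hc;print(np.degrees(np.arctan2(d[1],d[0])))
E
```

```text
[ 0.47158443 -0.16623269  0.08635345] 0.0011228479392237122 [ 0.47082359 -0.16572548  0.09      ]
[ 0.4792563  -0.22494114  0.09004204] 0.0018451035349409458 [ 0.47834278 -0.22506333  0.09      ]
[ 0.44208954 -0.22788419  0.08693837] 0.0030291836547639422 [ 0.44050201 -0.22746474  0.09      ]
[ 0.43551829 -0.16857227  0.08937826] 0.0014987704626604793 [ 0.43476226 -0.16858559  0.09      ]
c [ 0.45610766 -0.19670979  0.09      ] [ 0.45776921 -0.19961038  0.09      ]
[ 0.73039824 -0.06929288  0.124     ]
[ 0.74903785 -0.2668322   0.124     ]
[ 0.6413878  -0.27652255  0.124     ]
[ 0.62342505 -0.08044757  0.124     ]
0.19841677453225087 -84.60958977927169
0.10808531126305518 -174.85626056782493
0.1968960604074258 95.23435005270507
0.1075531972677281 5.953033331794271
-174.18075190812888
```

```bash
cat >> h.py <<'E'
from scipy.spatial.transform import Rotation as Ro
YAW=np.radians(5.5);ex=np.array([np.cos(YAW),np.sin(YAW),0]);ey=np.array([-np.sin(YAW),np.cos(YAW),0]);ez=np.array([0,0,1.])
PP=np.array([.457,-.198,.090]);PV=PP+.192*ex+.005*ez
R0=np.c_[ex,-ey,-ez]
def pose(th,gap,off=0.0):   # tool tip at 'gap' above the plate top, plate angle th; off along plate +x
    Rr=Ro.from_rotvec(-th*ey).as_matrix()
    # front (-x) goes down: rotation about -ey
    p=PV+Rr@(PP-PV+off*ex+gap*ez); return p+Rr@(0.019*ez),Rr@R0
def row(th,gap,off=0.0,s=None):
    s=s or bot.read_state();p,R=pose(th,gap,off);Rc=np.array(s["tcp_rot"])
    d=Rc.T@(p-np.array(s["position"]))/.2; a=Ro.from_matrix(Rc.T@R).as_rotvec()/(np.pi/2)
    return np.round(np.r_[d,a],3).tolist()
E
python3 - <<'E'
from h import *
for n,p,z in(("bottle",(280.5,249),.105),("stamp",(278.5,210),.082),("spool",(403,202),.036)):
    P=onz("top",p,z);r=P-PP;print(n,P,"disp rel press x,y",r@ex,r@ey)
print(pose(.32,0)); print(row(0,.06)); print(pose(0,.06))
E
```

```text
bottle [ 0.50373086 -0.03552526  0.105     ] disp rel press x,y 0.062088235098566445 0.15724778649606072
stamp [ 0.59741904 -0.03255793  0.082     ] disp rel press x,y 0.15562949434143064 0.1512218403917499
spool [ 0.62559164 -0.34129123  0.036     ] disp rel press x,y 0.15408161690300431 -0.15879033701097636
(array([ 0.46231827, -0.19748791,  0.04789252]), array([[ 9.44865327e-01,  9.58457525e-02,  3.13118359e-01],
       [ 9.09801830e-02, -9.95396198e-01,  3.01498687e-02],
       [ 3.14566561e-01,  2.87214553e-18, -9.49235418e-01]]))
[1.613, -1.225, 0.361, -0.001, 0.0, 0.23]
(array([ 0.457, -0.198,  0.169]), array([[ 0.9953962 ,  0.09584575,  0.        ],
       [ 0.09584575, -0.9953962 ,  0.        ],
       [ 0.        ,  0.        , -1.        ]]))
```

>>> {"op": "carry_out", "data": {
  "targets": [
    [0.2,-0.15,0,0,0,0.06],
    [0.4,-0.3,0,0,0,0.12],
    [0.6,-0.45,0,0,0,0.18],
    [0.8,-0.6,0.0,0,0,0.23],
    [0.95,-0.72,0.0,0,0,0.23],
    [0.95,-0.72,0.0,0,0,0.23],
    [0.95,-0.72,0.0,0,0,0.23]
  ],
  "jaw": -1
}}

```text
time_s: 0.98
position: [0.3826, -0.3478, 0.241]
tcp_rot: [[0.995, 0.096, -0.001], [0.096, -0.995, 0.001], [-0.0, -0.001, -1.0]]
force: [-0.1, -0.6, 1.3]
opening: 0.29
```

```bash
python3 - <<'E'
from h import *
s=bot.read_state();print(s["time_s"],s["position"],s["force"],s["opening"])
print(row(0,.06),row(0,.02),row(0,.0))
E
```

```text
0.975 [ 0.38258128 -0.34780716  0.24099222] [-0.12692945 -0.57507082  1.31862754] 0.28974791913228404
[0.442, -0.71, 0.361, -0.001, 0.0, -0.0] [0.442, -0.709, 0.561, -0.001, 0.0, -0.0] [0.442, -0.709, 0.661, -0.001, 0.0, -0.0]
```

>>> {"op": "carry_out", "data": {
  "targets": [
    [0.12,-0.2,0.05,0,0,0],
    [0.25,-0.4,0.15,0,0,0],
    [0.37,-0.6,0.25,0,0,0],
    [0.44,-0.71,0.36,0,0,0],
    [0.44,-0.71,0.46,0,0,0],
    [0.44,-0.71,0.55,0,0,0],
    [0.44,-0.71,0.59,0,0,0],
    [0.44,-0.71,0.59,0,0,0]
  ],
  "jaw": -1
}}

```text
time_s: 1.98
position: [0.4563, -0.1988, 0.1227]
tcp_rot: [[0.996, 0.094, -0.001], [0.094, -0.996, 0.001], [-0.001, -0.002, -1.0]]
force: [0.2, -0.4, -0.2]
opening: 0.002
```

```bash
python3 - <<'E'
from h import *
s=bot.read_state();print(s["time_s"],s["position"],s["force"],s["opening"])
for n in("side","top"): cv2.imwrite(f"pics/{n}1.png",cv2.resize(bot.capture(n)[120:340,130:430],(780,572)))
for t in np.arange(0,.33,.04): print(round(t,2),row(t,0),pose(t,0)[0].round(4))
E
```

```text
1.975 [ 0.45633809 -0.1988092   0.12267909] [ 0.1606044  -0.3939109  -0.15858994] 0.0016498876393168072
0.0 [0.001, -0.004, 0.073, -0.0, -0.0, -0.001] [ 0.457 -0.198  0.109]
0.04 [-0.001, -0.004, 0.111, -0.0, 0.025, -0.001] [ 0.4566 -0.198   0.1013]
0.08 [-0.001, -0.004, 0.15, -0.0, 0.051, -0.001] [ 0.4565 -0.198   0.0936]
0.12 [-0.0, -0.004, 0.188, -0.0, 0.076, -0.001] [ 0.4567 -0.198   0.0859]
0.16 [0.002, -0.004, 0.226, -0.0, 0.102, -0.001] [ 0.4572 -0.198   0.0782]
0.2 [0.006, -0.004, 0.265, -0.0, 0.127, -0.001] [ 0.458  -0.1979  0.0706]
0.24 [0.012, -0.004, 0.303, -0.0, 0.153, -0.001] [ 0.4592 -0.1978  0.063 ]
0.28 [0.019, -0.004, 0.341, -0.0, 0.178, -0.001] [ 0.4606 -0.1977  0.0554]
0.32 [0.028, -0.004, 0.378, -0.0, 0.203, -0.001] [ 0.4623 -0.1975  0.0479]
```

View pics/side1.png

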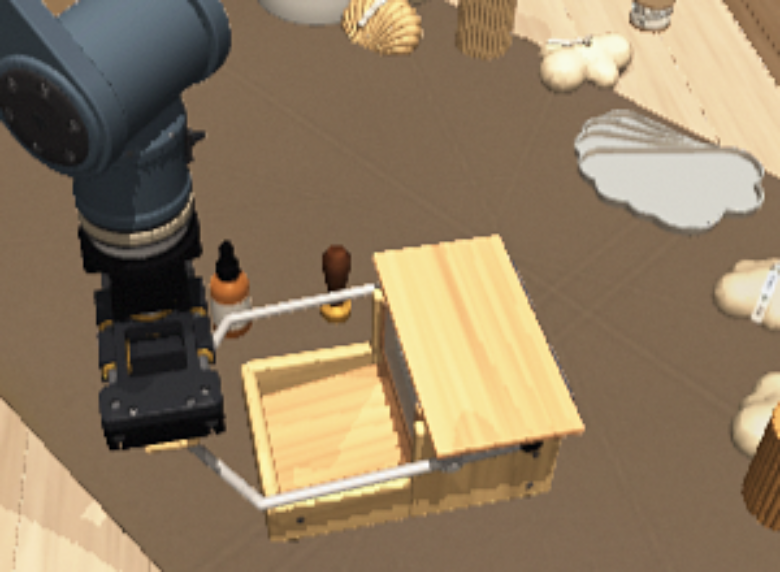

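View pics/top1.png

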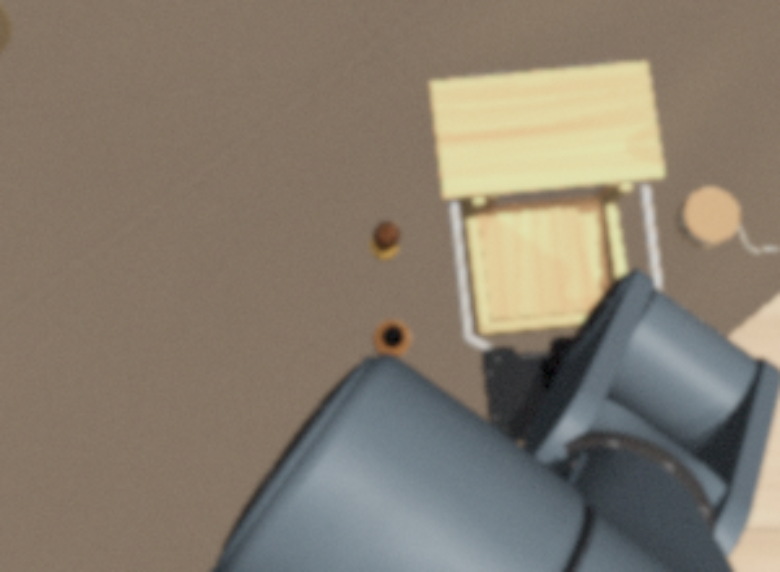

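The jaws are shut and sit above the plate, with nothing touched. I'll press along the arc now, first to about 0.12 rad as a check.

>>> {"op": "carry_out", "data": {
  "targets": [
    [0,-0.004,0.04,0,0,0],
    [0,-0.004,0.073,0,0,0],
    [0,-0.004,0.092,0,0.013,0],
    [-0.001,-0.004,0.111,0,0.025,0],
    [-0.001,-0.004,0.13,0,0.038,0],
    [-0.001,-0.004,0.15,0,0.051,0],
    [0,-0.004,0.169,0,0.064,0],
    [0,-0.004,0.188,0,0.076,0],
    [0,-0.004,0.188,0,0.076,0]
  ]
}}

```text
time_s: 3.2
position: [0.4565, -0.198, 0.0856]
tcp_rot: [[0.988, 0.094, 0.119], [0.093, -0.996, 0.012], [0.119, -0.001, -0.993]]
force: [0.1, -1.1, 0.8]
opening: 0.006
```

```bash
python3 - <<'E'
from h import *
s=bot.read_state();print(s["time_s"],s["position"],s["force"],s["moment"],s["qvel"].round(2))
for n in("side",): cv2.imwrite(f"pics/{n}2.png",cv2.resize(bot.capture(n)[120:340,130:430],(780,572)))
for t in np.arange(.16,.35,.02): print(round(t,2),row(t,0))
E
```

```text
3.2 [ 0.45647625 -0.19795791  0.08556138] [ 0.1083564  -1.08912637  0.81293378] [-0.0997955   0.16058359  0.00421974] [ 0.28 -0.13 -0.6  -1.26  1.02  0.87]
0.16 [-0.001, 0.001, 0.037, -0.0, 0.026, -0.001]
0.18 [-0.001, 0.001, 0.057, -0.0, 0.039, -0.001]
0.2 [-0.001, 0.001, 0.076, -0.0, 0.051, -0.001]
0.22 [-0.001, 0.001, 0.095, -0.0, 0.064, -0.001]
0.24 [-0.0, 0.001, 0.114, -0.0, 0.077, -0.001]
0.26 [0.001, 0.001, 0.133, -0.0, 0.09, -0.001]
0.28 [0.002, 0.001, 0.153, -0.0, 0.102, -0.001]
0.3 [0.004, 0.001, 0.172, -0.0, 0.115, -0.001]
0.32 [0.007, 0.001, 0.191, -0.0, 0.128, -0.001]
0.34 [0.009, 0.001, 0.21, -0.0, 0.14, -0.001]
```

View pics/side2.png

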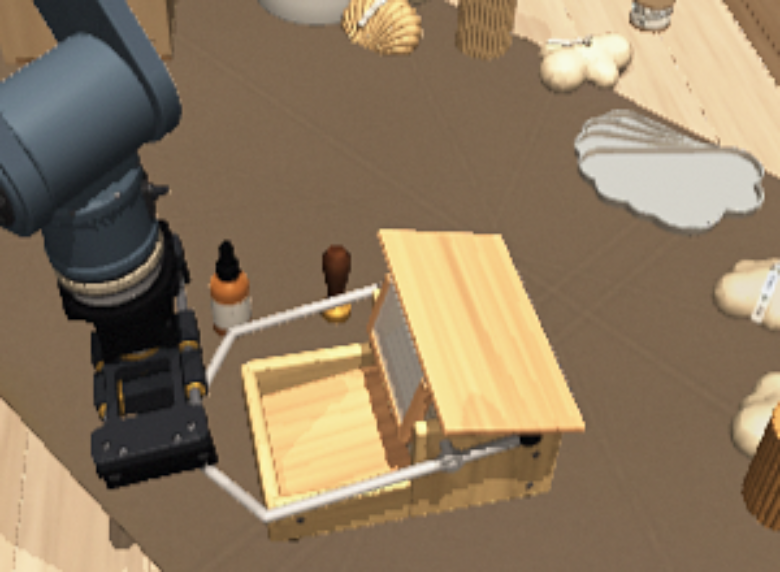

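The hood is rising and the plate follows the tool. I'll go on to the stop.

>>> {"op": "carry_out", "data": {
  "targets": [
    [0,0.001,0.02,0,0.013,0],
    [0,0.001,0.037,0,0.026,0],
    [0,0.001,0.057,0,0.039,0],
    [0,0.001,0.076,0,0.051,0],
    [0,0.001,0.095,0,0.064,0],
    [0,0.001,0.114,0,0.077,0],
    [0.001,0.001,0.133,0,0.09,0],
    [0.002,0.001,0.153,0,0.102,0],
    [0.004,0.001,0.172,0,0.115,0],
    [0.006,0.001,0.182,0,0.122,0],
    [0.007,0.001,0.191,0,0.128,0],
    [0.007,0.001,0.196,0,0.128,0],
    [0.007,0.001,0.2,0,0.128,0],
    [0.007,0.001,0.2,0,0.128,0]
  ]
}}

```text
time_s: 5.0
position: [0.4624, -0.1974, 0.0479]
tcp_rot: [[0.944, 0.094, 0.315], [0.089, -0.996, 0.029], [0.317, 0.0, -0.949]]
force: [-6.9, -0.8, 19.1]
opening: 0.005
```

```bash
python3 - <<'E'
from h import *
s=bot.read_state();print(s["time_s"],s["position"],s["force"],s["moment"])
for n in("side",): cv2.imwrite(f"pics/{n}3.png",cv2.resize(bot.capture(n)[120:340,130:430],(780,572)))
for g in(0,-.002,-.004,-.006): print(row(.32,g))
E
```

```text
5.0 [ 0.46240353 -0.19738776  0.04788063] [-6.86643229 -0.75374703 19.11033398] [ 0.083412    0.26125831 -0.01073085]
[-0.0, 0.001, -0.0, 0.001, -0.001, -0.001]
[-0.0, 0.001, 0.01, 0.001, -0.001, -0.001]
[-0.0, 0.001, 0.02, 0.001, -0.001, -0.001]
[-0.0, 0.001, 0.03, 0.001, -0.001, -0.001]
```

View pics/side3.png

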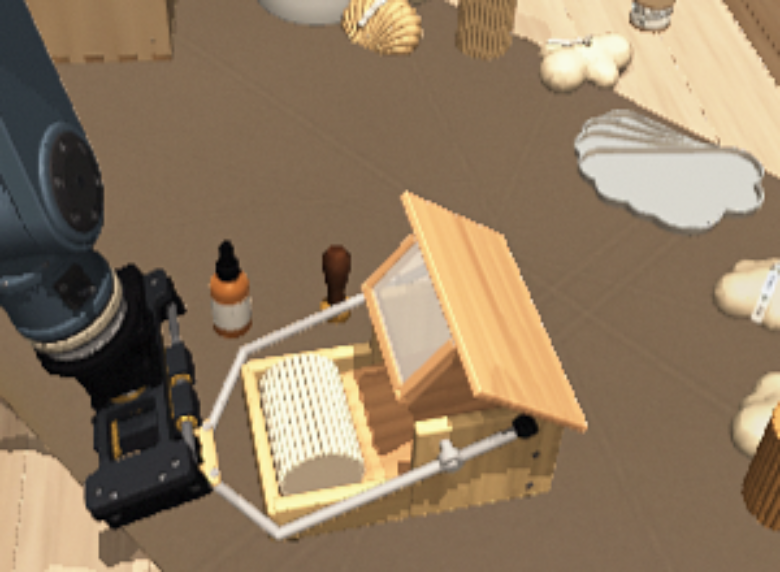

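The lever is on its stop (about 20 N), the hood is fully up and the candle is out in the cradle. I'll hold so the candle settles.

>>> {"op": "carry_out", "data": {
  "targets": [
    [0,0,0.008,0,0,0],
    [0,0,0.008,0,0,0],
    [0,0,0.008,0,0,0],
    [0,0,0.008,0,0,0],
    [0,0,0.008,0,0,0],
    [0,0,0.008,0,0,0],
    [0,0,0.008,0,0,0],
    [0,0,0.008,0,0,0],
    [0,0,0.008,0,0,0],
    [0,0,0.008,0,0,0],
    [0,0,0.008,0,0,0],
    [0,0,0.008,0,0,0],
    [0,0,0.008,0,0,0],
    [0,0,0.008,0,0,0]
  ]
}}

```text
time_s: 6.8
position: [0.4624, -0.1973, 0.0479]
tcp_rot: [[0.944, 0.094, 0.316], [0.089, -0.996, 0.028], [0.317, 0.002, -0.948]]
force: [-7.5, -0.2, 19.8]
opening: 0.004
```

```bash
python3 - <<'E'
from h import *
s=bot.read_state();print(s["time_s"],s["position"],s["force"])
a=cv2.imread("pics/side3.png");b=cv2.resize(bot.capture("side")[120:340,130:430],(780,572));cv2.imwrite("pics/side4.png",b)
print("diff px",(cv2.absdiff(a,b).max(2)[340:510,240:410]>40).sum())
for t in np.arange(.32,.15,-.02): print(round(t,2),row(t,0))
E
```

```text
6.8 [ 0.46237526 -0.19729503  0.04787829] [-7.5325405  -0.24999219 19.77803358]
diff px 0
0.32 [-0.0, 0.001, -0.0, 0.002, -0.002, -0.001]
0.3 [0.001, 0.001, -0.019, 0.002, -0.015, -0.001]
0.28 [0.003, 0.001, -0.038, 0.002, -0.027, -0.001]
0.26 [0.006, 0.001, -0.058, 0.002, -0.04, -0.001]
0.24 [0.008, 0.001, -0.077, 0.002, -0.053, -0.001]
0.22 [0.012, 0.001, -0.096, 0.002, -0.066, -0.001]
0.2 [0.015, 0.001, -0.115, 0.002, -0.078, -0.001]
0.18 [0.019, 0.001, -0.133, 0.002, -0.091, -0.001]
0.16 [0.023, 0.001, -0.152, 0.002, -0.104, -0.001]
```

View pics/side4.png

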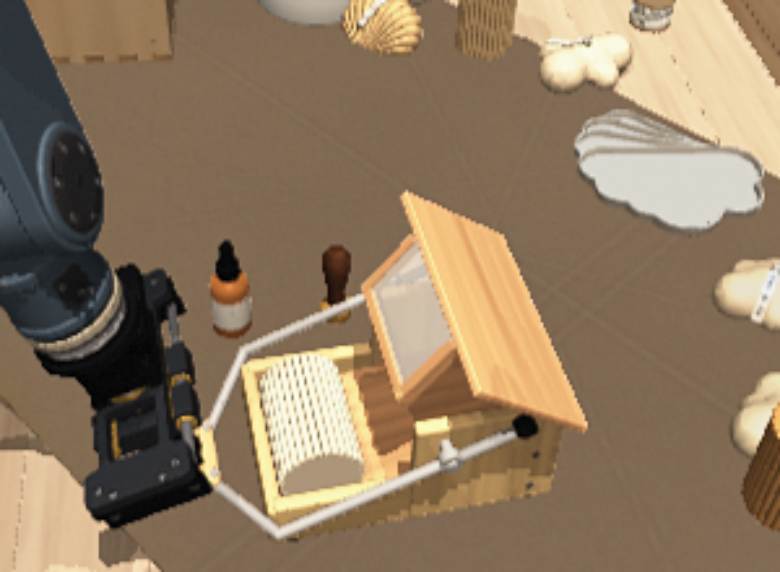

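The candle hasn't moved over 1.8 s (0 pixels changed) and lies against the front stop. I'll let the lever up slowly now.

>>> {"op": "carry_out", "data": {
  "targets": [
    [0,0.001,0,0,0,0],
    [0,0.001,-0.008,0,-0.006,0],
    [0.001,0.001,-0.019,0,-0.014,0],
    [0.002,0.001,-0.028,0,-0.02,0],
    [0.003,0.001,-0.038,0,-0.027,0],
    [0.004,0.001,-0.048,0,-0.033,0],
    [0.006,0.001,-0.058,0,-0.04,0],
    [0.007,0.001,-0.067,0,-0.046,0],
    [0.008,0.001,-0.077,0,-0.053,0],
    [0.01,0.001,-0.086,0,-0.06,0],
    [0.012,0.001,-0.096,0,-0.066,0],
    [0.013,0.001,-0.105,0,-0.072,0],
    [0.015,0.001,-0.115,0,-0.078,0],
    [0.017,0.001,-0.124,0,-0.085,0],
    [0.019,0.001,-0.133,0,-0.091,0],
    [0.021,0.001,-0.143,0,-0.098,0],
    [0.023,0.001,-0.152,0,-0.104,0]
  ]
}}

```text
time_s: 8.98
position: [0.4572, -0.1979, 0.0783]
tcp_rot: [[0.983, 0.094, 0.158], [0.093, -0.996, 0.013], [0.159, 0.002, -0.987]]
force: [0.4, 0.4, 2.9]
opening: 0.007
```

```bash
python3 - <<'E'
from h import *
s=bot.read_state();print(s["time_s"],s["position"],s["force"])
for t in np.arange(.16,-.03,-.02): print(round(t,2),row(t,0))
E
```

```text
8.975 [ 0.45722646 -0.19785164  0.07834743] [0.38165956 0.44905109 2.89280146]
0.16 [-0.0, 0.001, 0.001, 0.001, 0.001, -0.001]
0.14 [0.001, 0.001, -0.019, 0.001, -0.012, -0.001]
0.12 [0.003, 0.001, -0.038, 0.001, -0.025, -0.001]
0.1 [0.006, 0.001, -0.057, 0.001, -0.038, -0.001]
0.08 [0.008, 0.001, -0.076, 0.001, -0.05, -0.001]
0.06 [0.012, 0.001, -0.095, 0.001, -0.063, -0.001]
0.04 [0.015, 0.001, -0.114, 0.001, -0.076, -0.001]
0.02 [0.019, 0.001, -0.133, 0.001, -0.089, -0.001]
0.0 [0.023, 0.001, -0.152, 0.001, -0.101, -0.001]
-0.02 [0.028, 0.001, -0.17, 0.001, -0.114, -0.001]
```

>>> {"op": "carry_out", "data": {
  "targets": [
    [0,0.001,-0.01,0,-0.006,0],
    [0.001,0.001,-0.019,0,-0.012,0],
    [0.002,0.001,-0.028,0,-0.018,0],
    [0.003,0.001,-0.038,0,-0.025,0],
    [0.004,0.001,-0.047,0,-0.031,0],
    [0.006,0.001,-0.057,0,-0.038,0],
    [0.007,0.001,-0.066,0,-0.044,0],
    [0.008,0.001,-0.076,0,-0.05,0],
    [0.01,0.001,-0.085,0,-0.057,0],
    [0.012,0.001,-0.095,0,-0.063,0],
    [0.013,0.001,-0.102,0,-0.068,0],
    [0.014,0.001,-0.109,0,-0.073,0],
    [0.015,0.001,-0.114,0,-0.076,0],
    [0.016,0.001,-0.119,0,-0.079,0],
    [0.017,0.001,-0.124,0,-0.083,0],
    [0.017,0.001,-0.124,0,-0.083,0]
  ]
}}

```text
time_s: 10.98
position: [0.4566, -0.1981, 0.1034]
tcp_rot: [[0.995, 0.094, 0.029], [0.094, -0.996, 0.001], [0.029, 0.002, -1.0]]
force: [0.4, 1.2, 3.7]
opening: 0.005
```

```bash
python3 - <<'E'
from h import *
s=bot.read_state();print(s["time_s"],s["position"],s["force"])
for t in np.arange(.03,-.04,-.01): print(round(t,2),row(t,0))
print(row(0,.05))
E
```

```text
10.975 [ 0.45664608 -0.19805076  0.10339445] [0.35319909 1.21701653 3.67498605]
0.03 [0.0, -0.0, 0.001, 0.001, 0.001, -0.001]
0.02 [0.001, -0.0, -0.009, 0.001, -0.005, -0.001]
0.01 [0.002, -0.0, -0.018, 0.001, -0.012, -0.001]
-0.0 [0.003, -0.0, -0.028, 0.001, -0.018, -0.001]
-0.01 [0.004, -0.0, -0.038, 0.001, -0.025, -0.001]
-0.02 [0.005, 0.0, -0.047, 0.001, -0.031, -0.001]
-0.03 [0.006, 0.0, -0.057, 0.001, -0.037, -0.001]
-0.04 [0.007, 0.0, -0.066, 0.001, -0.044, -0.001]
[0.01, 0.0, -0.278, 0.001, -0.018, -0.001]
```

>>> {"op": "carry_out", "data": {
  "targets": [
    [0,0,-0.004,0,-0.003,0],
    [0.001,0,-0.008,0,-0.005,0],
    [0.001,0,-0.012,0,-0.008,0],
    [0.002,0,-0.016,0,-0.011,0],
    [0.002,0,-0.02,0,-0.013,0],
    [0.002,0,-0.024,0,-0.016,0],
    [0.003,0,-0.028,0,-0.018,0],
    [0.003,0,-0.032,0,-0.018,0],
    [0.003,0,-0.036,0,-0.018,0],
    [0.003,0,-0.04,0,-0.018,0],
    [0.003,0,-0.044,0,-0.018,0],
    [0.003,0,-0.048,0,-0.018,0],
    [0.003,0,-0.052,0,-0.018,0],
    [0.003,0,-0.056,0,-0.018,0],
    [0.003,0,-0.06,0,-0.018,0],
    [0.003,0,-0.06,0,-0.018,0]
  ]
}}

```text
time_s: 12.98
position: [0.4569, -0.198, 0.1155]
tcp_rot: [[0.996, 0.094, 0.001], [0.094, -0.996, -0.002], [0.0, 0.002, -1.0]]
force: [0.1, -0.1, 0.0]
opening: 0.007
```

```bash
python3 - <<'E'
from h import *
s=bot.read_state();print(s["time_s"],s["position"],s["force"])
cv2.imwrite("pics/side5.png",cv2.resize(bot.capture("side")[120:340,130:430],(780,572)))
E
```

```text
12.975 [ 0.45692971 -0.19801539  0.11548702] [ 0.14623735 -0.1282713   0.02326344]
```

View pics/side5.png

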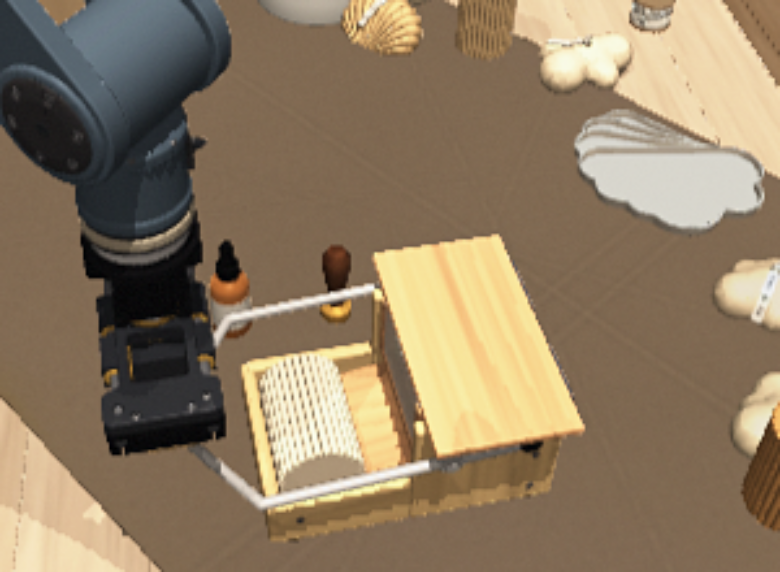

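The hood is shut, the candle is still in the cradle and the force is zero. I'll move clear by going up, then back to the side.

>>> {"op": "carry_out", "data": {
  "targets": [
    [0,0,-0.1,0,0,0],
    [0,0,-0.25,0,0,0],
    [0,0,-0.4,0,0,0],
    [0,0,-0.55,0,0,0],
    [-0.08,0.18,-0.6,0,0,0],
    [-0.16,0.36,-0.6,0,0,0],
    [-0.24,0.54,-0.6,0,0,0],
    [-0.32,0.7,-0.6,0,0,0],
    [-0.36,0.8,-0.6,0,0,0],
    [-0.36,0.8,-0.6,0,0,0],
    [-0.36,0.8,-0.6,0,0,0],
    [-0.36,0.8,-0.6,0,0,0]
  ]
}}

```text
time_s: 14.52
position: [0.4005, -0.3624, 0.2357]
tcp_rot: [[0.995, 0.095, 0.0], [0.095, -0.995, -0.001], [0.0, 0.001, -1.0]]
force: [0.1, 0.1, -0.1]
opening: 0.006
```

```bash
python3 - <<'E'
from h import *
s=bot.read_state();print(s["time_s"],s["position"],s["force"])
cv2.imwrite("pics/side6.png",cv2.resize(bot.capture("side")[120:340,130:430],(780,572)))
t=bot.capture("top");a=cv2.imread("pics/top0.png")
d=(cv2.absdiff(a,t).max(2)>40)
print("bottle/stamp",d[200:262,268:292].sum(),"spool",d[185:220,388:432].sum(),"hood",d[140:198,290:390].sum(),"plate",d[258:284,334:370].sum())
cv2.imwrite("pics/top6.png",t)
E
```

```text
14.525 [ 0.4005272  -0.36241346  0.23570497] [ 0.13705924  0.07491494 -0.13140896]
bottle/stamp 0 spool 0 hood 0 plate 0
```

View pics/side6.png

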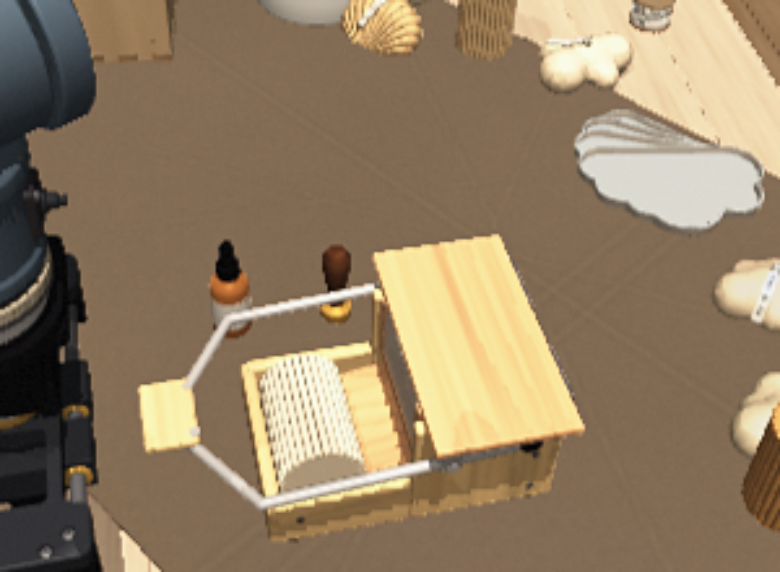

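View pics/top6.png

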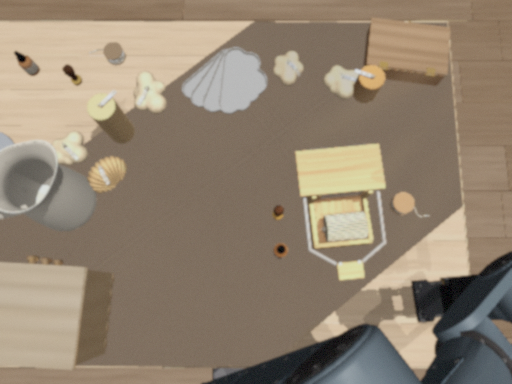

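The candle lies in the cradle at the front (top view about (347,227)). The hood is shut, the plate is up at (351,270), and nothing else has moved.

```bash
python3 -c "
from rig import bot
print(bot.hand_in())"
```

```text
the job is handed in; nothing more can be done
None
```

The job is done and handed in at about 15 s of robot time, well under the 40 s limit.

- **Press:** With the jaws shut, I pressed the plate along its arc to the hard stop, at about 20 N. The hood opened fully and the candle rolled out. It lay at the front of the cradle and did not move during 1.8 s of holding.
- **Release:** I let the lever up over about 6 s, slowing to about 6 mm/s at the end. The force then read about 0 N with the hood shut, and I moved clear.
- **Last checks:** The final top view showed no change from the first picture at the hood, plate, bottle, stamp or spool. The candle was still in the cradle, and no check failed or disagreed. I judged that the candle rests against the front stop by eye in both views; I did not measure its position.

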